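# Gauge two rail sockets and reject the tight one

### The job

One of the two clothes-rail sockets in the wooden rack has a liner that is too narrow. Take the plug gauge from its stand and try it gently, without forcing, in the left socket and then in the right one, each time until it is fully home or stops inside. Finish with the gauge standing fully home in the good socket, which stays in its place in the rack, and the bad socket set down softly and upright in the flat grey tray, leaving the other things on the counter alone.

Things in the scene. Friction and masses are not known exactly. Their poses are not given: they have to be found in the camera images.
- gauge: The plug gauge, standing nose down in its stand; 88 mm long, 0.15 kg. Origin: centre of the nose's end face; z runs up along it to the handle. From the origin up: steel plug 20 mm across from 0 to 38 mm (its first 3 mm taper from 17 mm across), steel shoulder disc 34 mm across from 38 to 43 mm, round black handle 24 mm across from 43 to 88 mm. It is held by the handle.
- gauge_stand: The wooden block the gauge stands in, fixed; 70 x 70 mm and 45 mm high (foot 82 x 82 mm). Origin: centre of its underside; in the middle of its top a hole 23.5 mm across with its floor 6 mm above the counter, so that the gauge hangs loosely by its shoulder, nose end 7 mm and shoulder underside 45 mm above the counter.
- rack: A wooden board 100 mm (its x) by 250 mm (its y) and 22 mm thick, fixed; origin: centre of its underside. Two round recesses 54 mm across, 140 mm apart, hold one socket each, 8 mm deep, with 2 mm of play all round. The floor of each is a grey spring-borne seat disc that gives when pressed: it starts to sink at 7 N (weight included), then 2.5 N per mm, at most 8 mm, and comes back up.
- place_left (a point): Centre of the seat disc (at rest) of the recess on the robot's left (70 mm from the rack's middle along its +y), 14 mm above the counter; axes as the rack's, z up.
- place_right (a point): Centre of the seat disc (at rest) of the recess on the robot's right (70 mm along the rack's -y), 14 mm above the counter; axes as the rack's, z up.
- socket_a: Round aluminium rail socket (cup), 50 mm across, 44 mm high, about 0.33 kg, mouth up in the rack; origin: centre of its underside, z up. Mouth: plain square-edged hole 21.5 mm across and 12 mm deep; under it a chamber 36 mm wide down to a 4 mm floor, with a loose black liner sleeve (34 mm across, 24 mm high) shut in. Exactly one of the two sockets, at random, has the good liner: see socket_b.
- socket_b: The same as socket_a outside. In the good socket (liner bore 26 mm) the gauge sinks until its shoulder lies on the socket's face, its nose 6 mm above the socket's underside; in the bad one (liner bore 15 mm) the nose stops on the liner, 28 mm above the underside, the shoulder 22 mm above the face. Either socket may be the bad one and either may stand on the left.
- reject_tray: Flat grey open tray for rejects, fixed; 160 mm (its x) by 150 mm (its y), wall 4 mm thick and 20 mm high, inner floor 4 mm above the counter; origin: centre of its underside.
- masking_tape: The roll of masking tape lying flat, 98 mm across and 25 mm high; origin centre of underside. A bystander: leave it alone.
- stapler: The stapler, 155 x 36 x 50 mm; origin centre of underside, x along its length. A bystander: leave it alone.
- stamp: The wooden hand stamp standing upright, 27 x 56 mm and 74 mm high; origin centre of underside. A bystander: leave it alone.
- button_tin: The round lidded tin, 70 mm across and 46 mm high; origin centre of underside. A bystander: leave it alone.

How it is judged:
By the outcome, as a careful person would: the job done as asked, in the order asked, and still so for the second after the job is handed in, with the robot touching nothing.
It also fails if it takes over 64 s, if anything falls off the work surface, if the arm or the gripper's body presses on something with over 40 N, if the wrist force passes 120 N, or if a joint passes its speed limit or range.

### The arm

A 6-joint arm with a two-finger parallel gripper is mounted at the origin on a cart in front of the work surface, level with it; the furniture and walls round the work are solid. World frame = base frame: x ahead of the robot, y to its left, z up, the work surface at z = 0. Lengths are in m, angles in rad, forces in N, time in s.
With the tool pointing down it reaches from about 0.35 to 0.975 m from the base axis. Payload 4.9 kg.
Tool frame: the origin (TCP) lies on the centre line of the jaws, within the pads' length; the fingertips stand manip.tcp_to_tips ahead of it and the grasp point (between the pads) lies 11 mm behind it (manip.tcp_to_tips is the distance from the TCP to the fingertips, in m); x points along the fingers, y is the direction in which the jaws open and shut, and the axes are right-handed (so a half turn about x gives the same grasp; the last joint's range is limited). The gripper opens to 85 mm and grips with 20 to 120 N. Pads are 22 mm wide; open, the fingers measure 114 mm over their backs; the gripper's body (76 mm by 85 mm) begins 54 mm behind the grasp point. The pads swing forward as they close: fully open they stand 13 mm farther back than shut.
Start: joints at [-1.333, 0.053, 1.613, -0, 1.476, -0.119], TCP at [0.218, -0.586, 0.239] pointing down, gripper open.
Joint ranges: [-3.01, 3.01], [-1.01, 2.22], [0.06, 2.58], [-1.02, 4.17], [0.09, 2.62], [-3.14, 3.14]. Speed limits (rad/s): [2.57, 2.57, 3.14, 3.14, 3.14, 3.14].

### API

Orientations are given as a unit quaternion [w, x, y, z].
In Python, from plant import status, imaging, workorder, manip gives the robot as it stands.
- The arm moves only by the tool carry_out, never from a script. Its argument "moves" is one flat list of numbers, 5 for each row, row after row: the opening, from 0 (shut) to 1 (fully open), then the shift along the tool's x, y, z in cm, then the turn about the tool's x in rad. In form: [claw, tx, ty, tz, twist, claw, tx, ty, tz, twist, ...]. A call has 1 to 12 rows; each row is the pose to reach, as a shift and turn from the pose commanded when the call began, along the tool's axes at that moment; what a row does not reach only later rows make up. A row lasts 1/12 s, in which the tool goes at most 41.7 mm and 7.16 degrees, less where a joint would pass 70% of its speed; a pose out of reach is approached as far as the arm can. A call with a gripper value outside its range is refused whole. The fingers move at their own pace and stop on an object; the grip force is fixed at half the most. Time passes only in rows, so rows that repeat a pose let the fingers close. It gives the time, the measured TCP pose, the force and the opening at its end, in the units of the state.
- status.state(): the state, without advancing time (a new reading comes with each control period).
- imaging.grab_frame(name): name is "side" or "top" or "wrist"; returns the picture (420x560x3 uint8, red, green, blue); there is no depth.
- imaging.camera_info(name): a dict with "K" (3x3 intrinsics, pixels), "R" (3x3) and "t" (3): a world point X has camera coordinates R X + t. Camera axes: x right, y down, z forward; pixel columns grow to the right and rows downward; lengths in m; the calibration is good to about 2 mm. A picture is of the moment at which its call begins: read the wrist's pose just before it. camera_info takes no time and is no camera call; for the wrist camera it gives the pose at the moment of the call.
- workorder.job_done(): hands the job in, once; it reports no verdict.
The state is a dict: "time": time; "joint_pos": joint angles; "joint_vel": joint speeds; "joint_efforts": joint torques, N m; "tool_pos": TCP position; "tool_rot": TCP orientation; "contact_force": force on the tool from outside, world axes, zero at the start; "ft_torque": the same for the moment, N m; "gripper_width": opening from 0.0 (shut) to 1.0 (fully open).
Only numpy, scipy, OpenCV 4.12 (cv2) and the standard library are available. Lean on these libraries where they do the work, as an engineer would, in place of code of your own. Each camera call takes 0.05 s, during which the arm holds its last target.

## Working session

There is one attempt and no reset: what is moved stays moved. The work goes in short steps, Python scripts to look and compute and a tool call to move; the robot and the scene stay as the last step left them, time stands still between calls to the robot, and variables do not carry over. Pictures are saved under pics/ and viewed, and the job is handed in when it is done.

Besides the shell and the picture viewer there is one more tool, called after ">>>" as a command line: name --argument value ..., lists and objects as JSON in quotes. carry_out: Moves the arm, as the interface text tells. Its arguments: {"type":"object","properties":{"moves":{"type":"array","items":{"type":"number"}}},"required":["moves"]}

```bash
ls; mkdir -p pics; python3 - <<'E'
from plant import status, imaging, workorder, manip
import cv2
print(status.state()); print(manip.tcp_to_tips)
for n in("side","top","wrist"):
    f=imaging.grab_frame(n); cv2.imwrite(f"pics/{n}0.png",f[:,:,::-1])
    i=imaging.camera_info(n); print(n,i)
E
```

```text
pics
{'time': 0.0, 'joint_pos': array([-1.33299686e+00,  5.33505461e-02,  1.61429468e+00, -2.21572309e-05,
        1.47598874e+00, -1.19006355e-01]), 'joint_vel': array([ 0.00021749, -0.00065328, -0.00228124, -0.00164176,  0.00175398,
       -0.00108853]), 'joint_efforts': array([-3.50687369e-03, -3.93692493e+01, -3.70176101e+01, -3.17300464e-04,
        7.09454980e-03, -3.98947137e-06]), 'tool_pos': array([ 0.21814945, -0.58504731,  0.23806651]), 'tool_rot': array([-0.1247625 , -0.69583272, -0.12620245,  0.69593397]), 'contact_force': array([-0.05722071, -0.57823922, -0.95432741]), 'ft_torque': array([-0.03047832, -0.00181171,  0.03024017]), 'gripper_width': 0.9995766643349975}
0.008
side {'K': array([[540.58367451,   0.        , 285.48006249],
       [  0.        , 540.58367451, 211.72162439],
       [  0.        ,   0.        ,   1.        ]]), 'R': array([[ 0.96675824, -0.25563178, -0.00555906],
       [-0.13200013, -0.4803472 , -0.86708854],
       [ 0.21898511,  0.83899878, -0.49812304]]), 't': array([-0.48389648,  0.09558897,  1.37172083])}
top {'K': array([[420.49658924,   0.        , 277.98444361],
       [  0.        , 420.49658924, 212.37759057],
       [  0.        ,   0.        ,   1.        ]]), 'R': array([[ 0.04371183, -0.99902989,  0.00534455],
       [-0.97793065, -0.04388144, -0.20426957],
       [ 0.20430593,  0.0037024 , -0.97890009]]), 't': array([-0.01350252,  0.49792182,  0.9175446 ])}
wrist {'K': array([[373.31392336,   0.        , 275.14206298],
       [  0.        , 373.31392336, 210.66541195],
       [  0.        ,   0.        ,   1.        ]]), 'R': array([[ 3.49651592e-01, -9.36879795e-01,  1.13776232e-04],
       [-8.97360761e-01, -3.34867845e-01,  2.87414668e-01],
       [-2.69234895e-01, -1.00597095e-01, -9.57806241e-01]]), 't': array([-0.6255755 , -0.03673023,  0.37771604])}
```

View pics/top0.png

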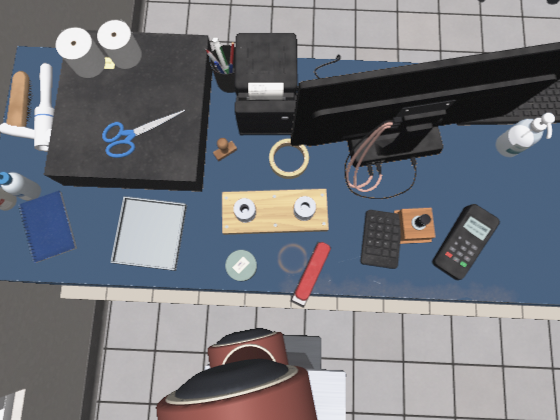

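View pics/side0.png

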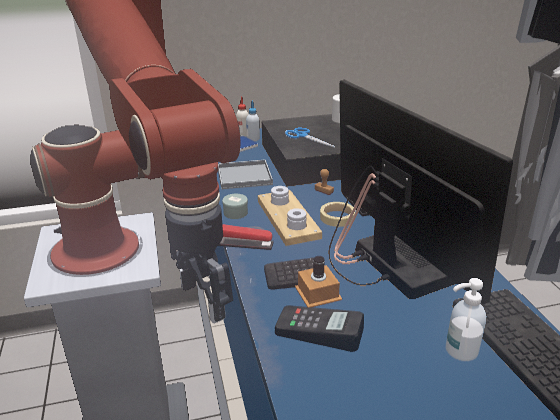

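View pics/wrist0.png

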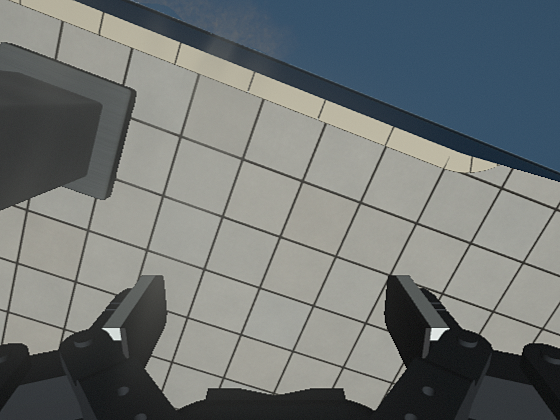

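```bash
python3 - <<'E'
import cv2
a=cv2.imread('pics/top0.png')
def c(n,x0,x1,y0,y1,s): cv2.imwrite(n,cv2.resize(a[y0:y1,x0:x1],None,fx=s,fy=s,interpolation=cv2.INTER_CUBIC))
c('pics/c1.png',210,340,180,280,6); c('pics/c2.png',340,460,180,280,6); c('pics/c3.png',100,200,180,280,6)
E
```

```text
(no output)
```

View pics/c1.png

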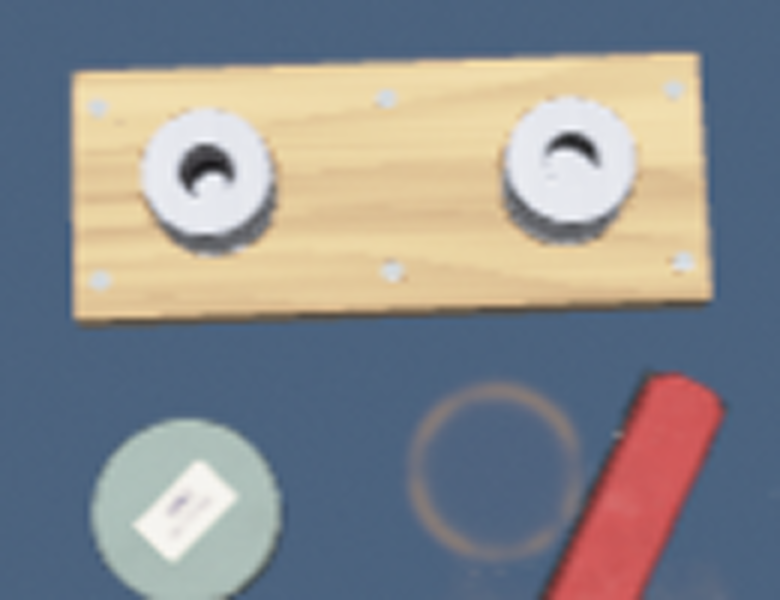

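View pics/c2.png

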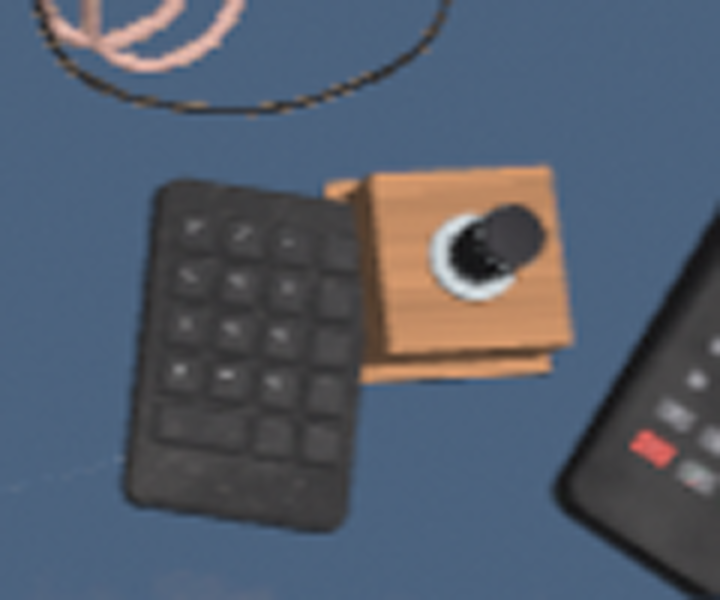

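View pics/c3.png

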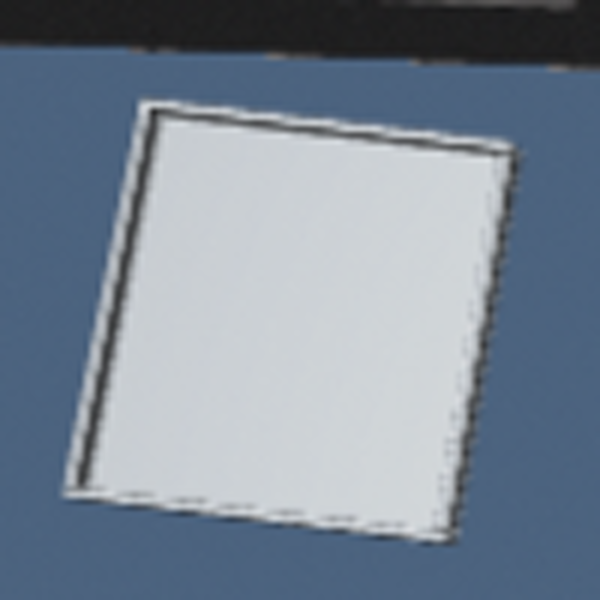

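```bash
cat > h.py <<'E'
import numpy as np, cv2
from plant import status, imaging, workorder, manip
from scipy.spatial.transform import Rotation as Ro
def back(name,uv,z,info=None):
    i=info or imaging.camera_info(name); uv=np.atleast_2d(uv)
    d=np.c_[uv,np.ones(len(uv))]@np.linalg.inv(i['K']).T@i['R']
    c=-i['R'].T@i['t']
    return c+d*((z-c[2])/d[:,2])[:,None]
def proj(name,X,info=None):
    i=info or imaging.camera_info(name); X=np.atleast_2d(X)
    p=(X@i['R'].T+i['t'])@i['K'].T; return p[:,:2]/p[:,2:]
def rot(): q=status.state()['tool_rot']; return Ro.from_quat([q[1],q[2],q[3],q[0]]).as_matrix()
def shift(X):
    "tool-frame shift (cm) from measured pose to world X"
    s=status.state(); return rot().T@(np.array(X)-s['tool_pos'])*100
def snap(name,fn,crop=None,sc=1):
    f=imaging.grab_frame(name)[:,:,::-1]
    if crop: x0,x1,y0,y1=crop; f=f[y0:y1,x0:x1]
    cv2.imwrite('pics/'+fn,cv2.resize(f,None,fx=sc,fy=sc,interpolation=cv2.INTER_CUBIC) if sc!=1 else f)
E
python3 - <<'E'
from h import *
np.set_printoptions(precision=4,suppress=True)
o=lambda L,x,y:np.array(L)/6+[x,y]-0.4
L=o([(207,172),(570,160)],210,180); print('sock',back('top',L,.058))
r=back('top',o([(72,72),(698,52),(712,300),(75,320)],210,180),.022); print('rack',r,r.mean(0))
print('gauge',back('top',o([(514,235)],340,180),.095),back('top',o([(476,256)],340,180),.050))
st=back('top',o([(370,175),(550,167),(574,343),(388,353)],340,180),.045);print('stand',st,st.mean(0))
t=back('top',o([(145,100),(518,145),(455,542),(65,495)],100,180),.020); print('tray',t,t.mean(0))
print('tin,tape,stamp',back('top',[(241,265),],.046),back('top',[(289,157),],.025), back('top',[(223,145),],.074))
print('stapler',back('top',[(322,246),(303,302)],.05))
print('kbd',back('top',[(367,211),(400,213),(362,265),(396,268)],.02))
print(rot(), -imaging.camera_info('wrist')['R'].T@imaging.camera_info('wrist')['t'])
E
```

```text
sock [[ 0.5028  0.0865  0.058 ]
 [ 0.5137 -0.0519  0.058 ]]
rack [[ 0.549   0.146   0.022 ]
 [ 0.5686 -0.104   0.022 ]
 [ 0.4681 -0.1116  0.022 ]
 [ 0.449   0.1377  0.022 ]] [0.5086 0.017  0.022 ]
gauge [[ 0.4891 -0.3153  0.095 ]] [[ 0.4896 -0.3164  0.05  ]]
stand [[ 0.5208 -0.2778  0.045 ]
 [ 0.5271 -0.3478  0.045 ]
 [ 0.4584 -0.3548  0.045 ]
 [ 0.4514 -0.2835  0.045 ]] [ 0.4894 -0.316   0.045 ]
tray [[0.5274 0.3794 0.02  ]
 [0.5157 0.2292 0.02  ]
 [0.3582 0.2396 0.02  ]
 [0.3695 0.3916 0.02  ]] [0.4427 0.3099 0.02  ]
tin,tape,stamp [[0.3742 0.0867 0.046 ]] [[ 0.6424 -0.0121  0.025 ]] [[0.6475 0.1432 0.074 ]]
stapler [[ 0.4249 -0.0947  0.05  ]
 [ 0.2986 -0.0555  0.05  ]]
kbd [[ 0.5175 -0.2033  0.02  ]
 [ 0.5161 -0.282   0.02  ]
 [ 0.3886 -0.1917  0.02  ]
 [ 0.3852 -0.2706  0.02  ]]
[[-0.0004  0.3493 -0.937 ]
 [ 0.0016 -0.937  -0.3493]
 [-1.     -0.0016 -0.0002]] [ 0.2875 -0.5604  0.3724]
```

```bash
python3 - <<'E'
from h import *
P=lambda n:(lambda i:i['K']@np.c_[i['R'],i['t']])(imaging.camera_info(n))
for a,b in [((305,53),(340,82)),((293,140),(345,160)),((293,140),(345,130))]:
    X=cv2.triangulatePoints(P('top'),P('side'),np.array(a,float),np.array(b,float)); print((X[:3]/X[3]).T)
print(shift([.4895,-.316,.170]))
E
```

```text
[[ 0.65236706 -0.01911712  0.39457228]]
[[ 0.64642886 -0.01977653  0.17393664]]
[[ 0.63158066 -0.02152776  0.25572188]]
[  6.86464735 -15.73304137 -34.82212539]
```

>>> carry_out --moves '[1,2,-5,-11,0,1,4,-10,-22,0,1,6.8,-15.7,-34.8,0,1,6.8,-15.7,-34.8,0,1,6.8,-15.7,-34.8,0,1,6.8,-15.7,-34.8,0,1,6.8,-15.7,-34.8,0,1,6.8,-15.7,-34.8,0,1,6.8,-15.7,-34.8,0,1,6.8,-15.7,-34.8,0,1,6.8,-15.7,-34.8,0,1,6.8,-15.7,-34.8,0]'

```text
time: 1.15
tool_pos: [0.4894, -0.3167, 0.1709]
tool_rot: [-0.126, -0.695, -0.126, 0.696]
contact_force: [0.2, -0.5, 0.8]
gripper_width: 1.002
```

```bash
python3 - <<'E'
from h import *
print(status.state()['tool_pos'],status.state()['contact_force'],shift([.4895,-.316,.170]))
i=imaging.camera_info('wrist');snap('wrist','w1.png')
print(proj('wrist',[[.4895,-.316,.095],[.4895,-.316,.05]],i))
print(rot())
E
```

```text
[ 0.48944071 -0.31666934  0.1708757 ] [ 0.18367871 -0.51118843  0.78734882] [ 0.08756477 -0.06056436 -0.02912249]
[[272.24046374 227.06476509]
 [272.6289777  206.11649675]]
[[-6.23409013e-04  3.49206852e-01 -9.37045456e-01]
 [-4.50843376e-04 -9.37045641e-01 -3.49206621e-01]
 [-9.99999704e-01  2.04762182e-04  7.41600294e-04]]
```

View pics/w1.png

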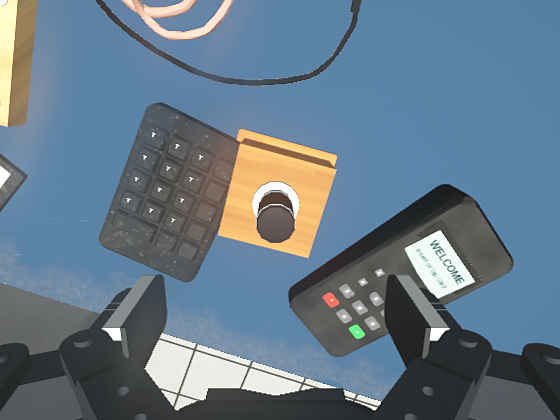

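```bash
python3 - <<'E'
from h import *
a=cv2.imread('pics/w1.png')[170:270,220:340]
cv2.imwrite('pics/w1c.png',cv2.resize(a,None,fx=6,fy=6,interpolation=cv2.INTER_CUBIC))
s=status.state();x=rot()[:,0]
print(proj('wrist',[s['tool_pos']+x*d for d in(-.011,0,.02,.076,.12)]))
E
```

```text
[[272.4384448  304.91445488]
 [272.58108943 290.38267166]
 [272.79481113 268.60998112]
 [273.19735862 227.60084825]
 [273.39912825 207.04576364]]
```

View pics/w1c.png

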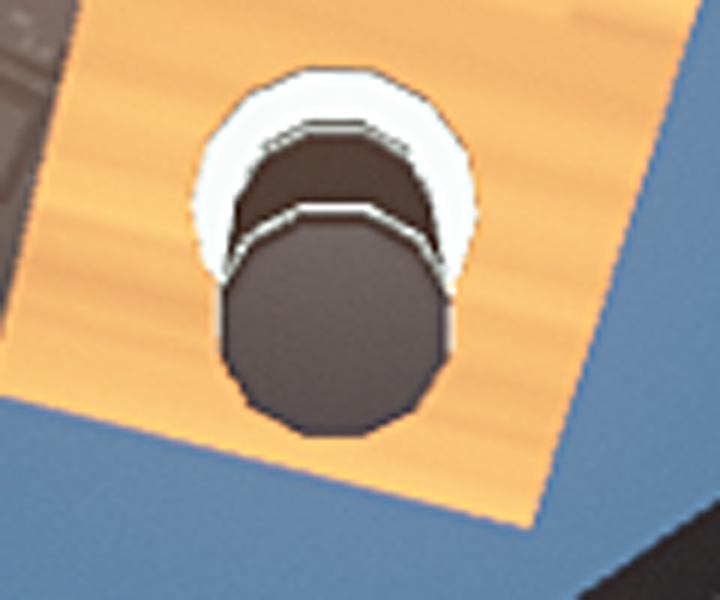

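>>> carry_out --moves '[1,3,0,-0.1,0,1,6.5,0,-0.1,0,1,9,0,-0.1,0,1,10.2,0,-0.1,0,1,10.2,0,-0.1,0,0,10.2,0,-0.1,0,0,10.2,0,-0.1,0,0,10.2,0,-0.1,0,0,10.2,0,-0.1,0,0,10.2,0,-0.1,0,0,10.2,0,-0.1,0,0,10.2,0,-0.1,0]'

```text
time: 2.2
tool_pos: [0.4913, -0.3172, 0.071]
tool_rot: [0.126, 0.696, 0.125, -0.695]
contact_force: [-1.4, 0.8, 6.5]
gripper_width: 0.261
```

```bash
python3 - <<'E'
from h import *
print(status.state()['tool_pos'],status.state()['contact_force'],status.state()['gripper_width'])
i=imaging.camera_info('wrist');snap('wrist','w2.png')
snap('side','s2.png',(260,380,220,320),6)
E
```

```text
[ 0.49130497 -0.31720412  0.07095484] [-1.44665544  0.81192979  6.51033816] 0.2610381284714497
```

View pics/w2.png

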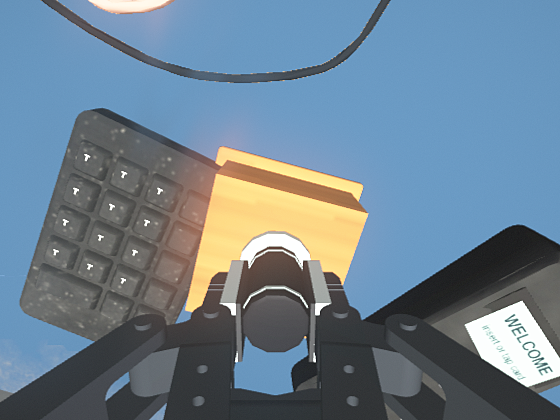

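View pics/s2.png

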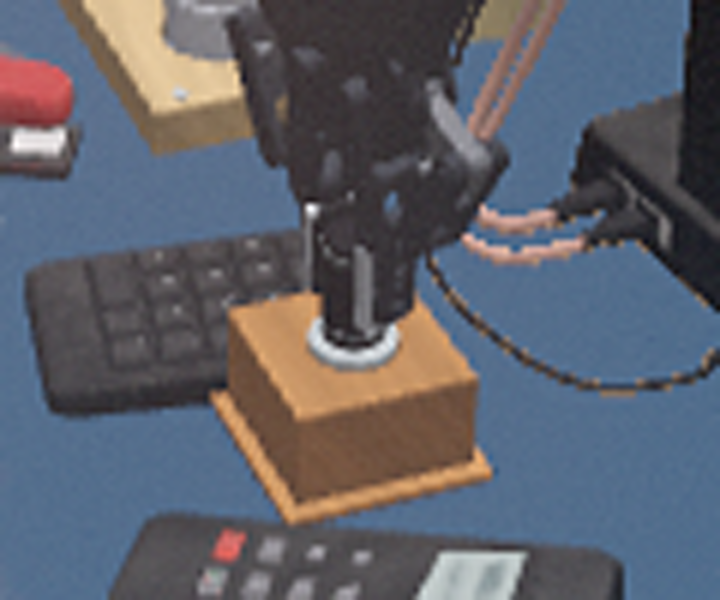

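>>> carry_out --moves '[0,-2,0,0,0,0,-5,0,0,0,0,-9,0,0,0,0,-9,0,0,0,0,-9,-4,-1,0,0,-9,-8,-2,0,0,-9,-12,-3,0,0,-9,-16,-4,0,0,-9,-20,-5,0,0,-9,-24,-6,0,0,-9,-28,-7,0,0,-9,-32,-8,0]'

```text
time: 3.3
tool_pos: [0.4526, 0.0131, 0.1587]
tool_rot: [-0.125, -0.696, -0.125, 0.696]
contact_force: [0.3, 0.0, -1.9]
gripper_width: 0.262
```

>>> carry_out --moves '[0,0,-3,-0.7,0,0,0,-5.4,-1.2,0,0,0,-5.4,-1.2,0,0,0,-5.4,-1.2,0]'

```text
time: 3.63
tool_pos: [0.4454, 0.0669, 0.1587]
tool_rot: [-0.127, -0.695, -0.126, 0.696]
contact_force: [0.1, -0.9, -2.4]
gripper_width: 0.262
```

```bash
python3 - <<'E'
from h import *
s=status.state();print(s['tool_pos'],s['tool_rot'],s['contact_force'],s['gripper_width'])
i=imaging.camera_info('wrist');snap('wrist','w3.png')
print(proj('wrist',[[.5028,.0865,.058],[.5137,-.0519,.058]],i))
snap('top','t3.png',(200,340,160,280),5);snap('side','s3.png',(200,340,150,250),5)
E
```

```text
[0.44544916 0.06692925 0.15872283] [-0.1266568  -0.69544956 -0.12642815  0.69593383] [ 0.08967257 -0.86759882 -2.42243081] 0.2621109969259874
[[276.27311621 120.66170389]
 [483.74512793 182.31493478]]
```

View pics/w3.png

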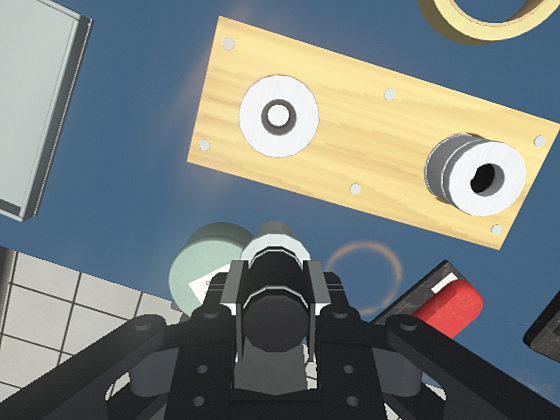

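View pics/s3.png

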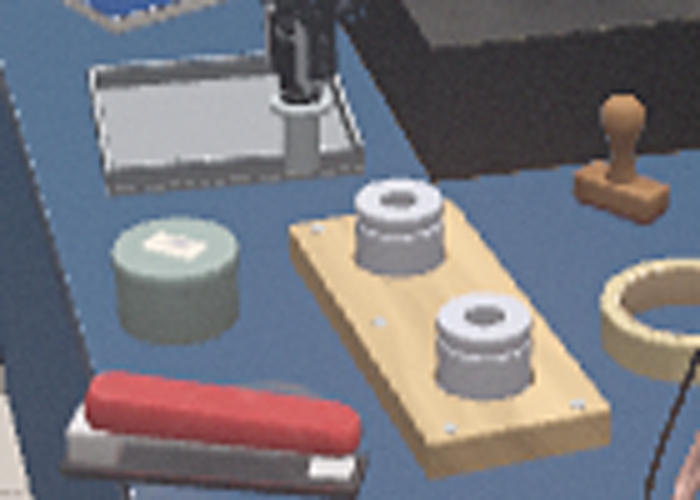

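```bash
python3 - <<'E'
import cv2
a=cv2.imread('pics/w3.png')
cv2.imwrite('pics/w3a.png',cv2.resize(a[205:365,210:340],None,fx=5,fy=5,interpolation=cv2.INTER_CUBIC))
cv2.imwrite('pics/w3b.png',cv2.resize(a[60:170,220:340],None,fx=6,fy=6,interpolation=cv2.INTER_CUBIC))
E
```

```text
(no output)
```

View pics/w3a.png

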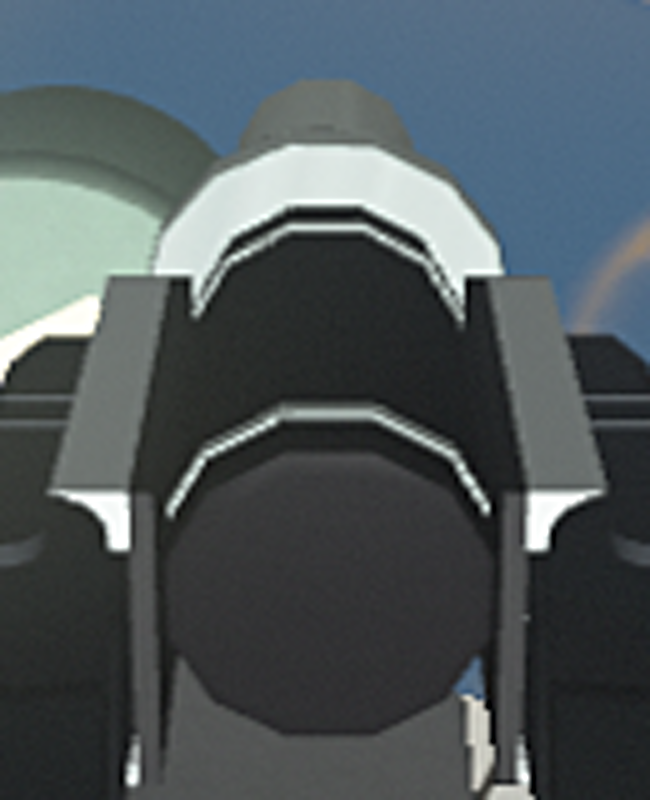

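View pics/w3b.png

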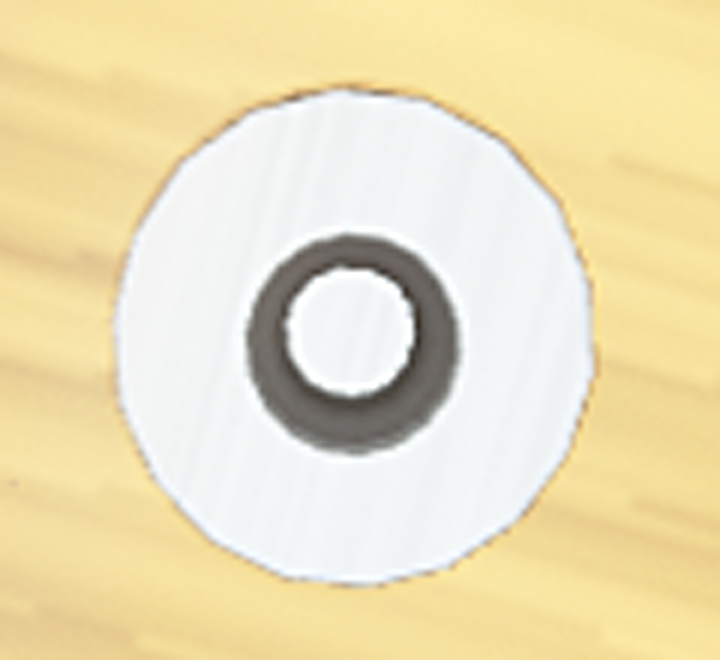

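```bash
python3 - <<'E'
from h import *
np.set_printoptions(precision=4,suppress=True)
s=status.state();p=s['tool_pos'];R=rot();f=-R[:,2]  # forward
h=back('wrist',(275.6,323),p[2]+.024)[0]
sh=back('wrist',(275.4,233.2),p[2]-.021)[0]-f*.017
n=back('wrist',(275,220.6),p[2]-.064)[0]-f*.0085
n3=back('wrist',(275,220.6),p[2]-.061)[0]-f*.010
k=back('wrist',(278.9,116.3),.058)[0]
for q in(h,sh,n,n3,k): print(q,'tool cm',R.T@(q-p)*100)
E
```

```text
[0.4473 0.0644 0.183 ] tool cm [-2.4     0.1162 -0.0867]
[0.4462 0.064  0.138 ] tool cm [2.0993 0.1194 0.034 ]
[0.4463 0.0641 0.095 ] tool cm [6.3996 0.108  0.0152]
[0.4458 0.0639 0.098 ] tool cm [6.0996 0.1075 0.0664]
[0.5065 0.0839 0.058 ] tool cm [10.0991  0.3499 -6.3239]
```

>>> carry_out --moves '[0,0,0.1,-3,0,0,0,0.24,-6.28,0,0,0,0.24,-6.28,0,0,2,0.24,-6.28,0,0,3.3,0.24,-6.28,0,0,3.3,0.24,-6.28,0,0,3.3,0.24,-6.28,0]'

```text
time: 4.37
tool_pos: [0.5046, 0.0848, 0.1249]
tool_rot: [-0.125, -0.695, -0.125, 0.697]
contact_force: [0.6, 0.4, -1.2]
gripper_width: 0.261
```

```bash
python3 - <<'E'
from h import *
s=status.state();print(s['tool_pos'],s['contact_force'],s['ft_torque'])
snap('side','s4.png',(225,345,140,240),6);snap('wrist','w4.png',(160,400,100,340),3)
E
```

```text
[0.50457385 0.08484295 0.12487065] [ 0.59229929  0.35776702 -1.17529194] [-0.02041776 -0.05735984  0.02933301]
```

View pics/s4.png

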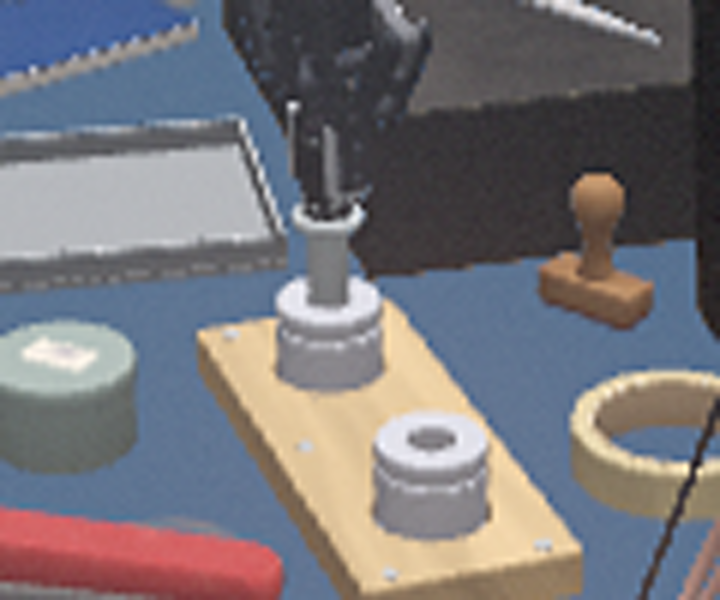

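View pics/w4.png

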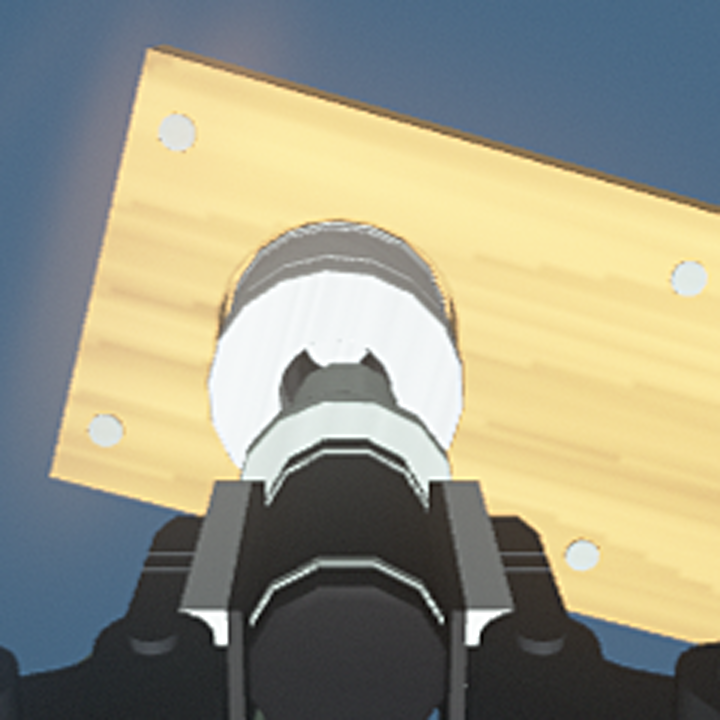

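>>> carry_out --moves '[0,0,-0.12,0,0,0,0.3,-0.12,0,0,0,0.5,-0.12,0,0,0,0.6,-0.12,0,0,0,0.6,-0.12,0,0]'

```text
time: 4.88
tool_pos: [0.505, 0.0868, 0.12]
tool_rot: [-0.126, -0.696, -0.126, 0.696]
contact_force: [0.3, -0.5, -2.3]
gripper_width: 0.261
```

>>> carry_out --moves '[0,0.3,0,0,0,0,0.5,0,0,0,0,0.7,0,0,0,0,0.7,0,0,0,0,0.7,0,0,0]'

```text
time: 5.3
tool_pos: [0.5051, 0.0868, 0.113]
tool_rot: [-0.125, -0.696, -0.126, 0.696]
contact_force: [0.2, 0.1, -1.9]
gripper_width: 0.261
```

```bash
python3 - <<'E'
from h import *
s=status.state();print(s['tool_pos'],s['contact_force'],s['ft_torque'])
snap('side','s5.png',(225,345,140,240),6)
E
```

```text
[0.50514104 0.08680262 0.11300865] [ 0.17392008  0.12883153 -1.91234165] [0.00741701 0.01517527 0.03973494]
```

View pics/s5.png

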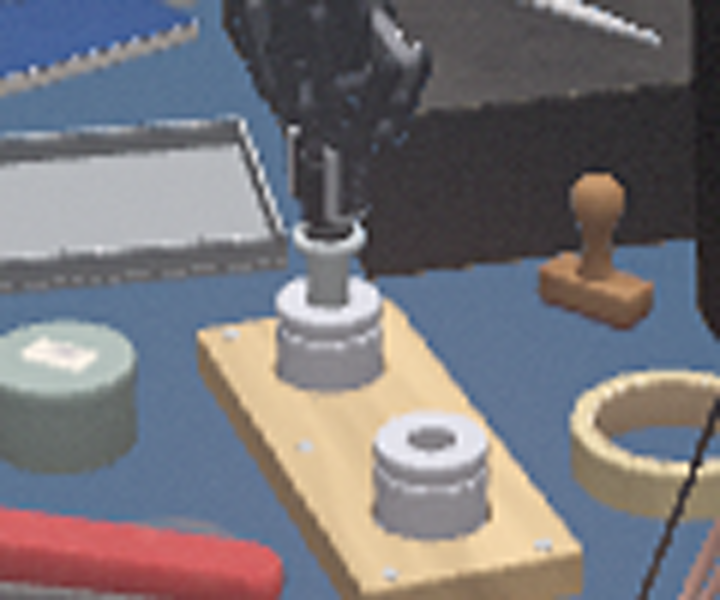

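>>> carry_out --moves '[0,0.2,0,0,0,0,0.4,0,0,0,0,0.5,0,0,0,0,0.6,0,0,0,0,0.6,0,0,0]'

```text
time: 5.77
tool_pos: [0.5051, 0.0868, 0.1069]
tool_rot: [-0.125, -0.696, -0.126, 0.696]
contact_force: [-0.4, 0.7, -1.4]
gripper_width: 0.261
```

>>> carry_out --moves '[0,0.1,0,0,0,0,0.1,0,0,0,0,0.1,0,0,0]'

```text
time: 6.02
tool_pos: [0.5053, 0.0868, 0.1063]
tool_rot: [-0.125, -0.696, -0.125, 0.696]
contact_force: [0.4, -0.4, -1.9]
gripper_width: 0.265
```

>>> carry_out --moves '[0,0.1,0,0,0,0,0.1,0,0,0,0,0.1,0,0,0]'

```text
time: 6.27
tool_pos: [0.5057, 0.0868, 0.1059]
tool_rot: [0.126, 0.696, 0.125, -0.696]
contact_force: [-0.7, -0.1, 1.3]
gripper_width: 0.259
```

>>> carry_out --moves '[0,0.1,0,0,0,0,0.1,0,0,0,0,0.1,0,0,0,0,0.1,0,0,0]'

```text
time: 6.6
tool_pos: [0.5057, 0.0868, 0.1049]
tool_rot: [0.126, 0.696, 0.125, -0.696]
contact_force: [-0.1, 0.4, 4.7]
gripper_width: 0.263
```

```bash
python3 - <<'E'
from h import *
s=status.state();print(s['tool_pos'],s['contact_force'],s['ft_torque'])
snap('side','s6.png',(225,345,140,240),6)
E
```

```text
[0.50573161 0.08679142 0.10493782] [-0.11372695  0.37546966  4.67365511] [-0.00897574  0.24675427  0.01261192]
```

View pics/s6.png

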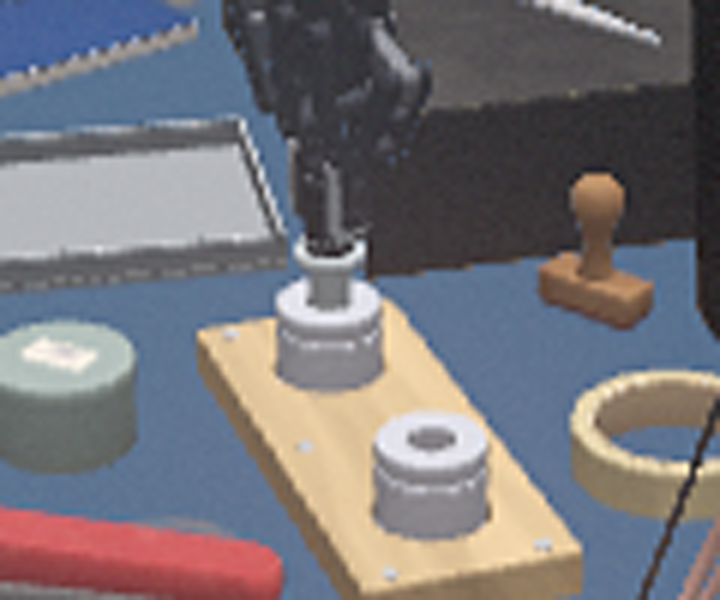

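>>> carry_out --moves '[0,-0.5,0,0,0,0,-1.5,0,0,0,0,-3.5,0,0,0,0,-3.5,0,0,0,0,-3.5,4,1.1,0,0,-3.5,8,2.3,0,0,-3.5,11.5,3.3,0,0,-3.5,13.37,3.85,0,0,-3.5,13.37,3.85,0,0,-2.1,13.37,3.85,0,0,-2.1,13.37,3.85,0,0,-2.1,13.37,3.85,0]'

```text
time: 7.65
tool_pos: [0.5147, -0.0512, 0.1238]
tool_rot: [-0.125, -0.695, -0.126, 0.697]
contact_force: [-0.3, 0.9, -1.6]
gripper_width: 0.263
```

```bash
python3 - <<'E'
from h import *
s=status.state();print(s['tool_pos'],s['contact_force'],s['ft_torque'])
snap('side','s7.png',(225,345,140,240),6);snap('wrist','w7.png',(160,400,100,340),3)
E
```

```text
[ 0.51474451 -0.05117857  0.12381265] [-0.31092333  0.94974677 -1.58009137] [-0.01791552  0.0059465  -0.0441468 ]
```

View pics/s7.png

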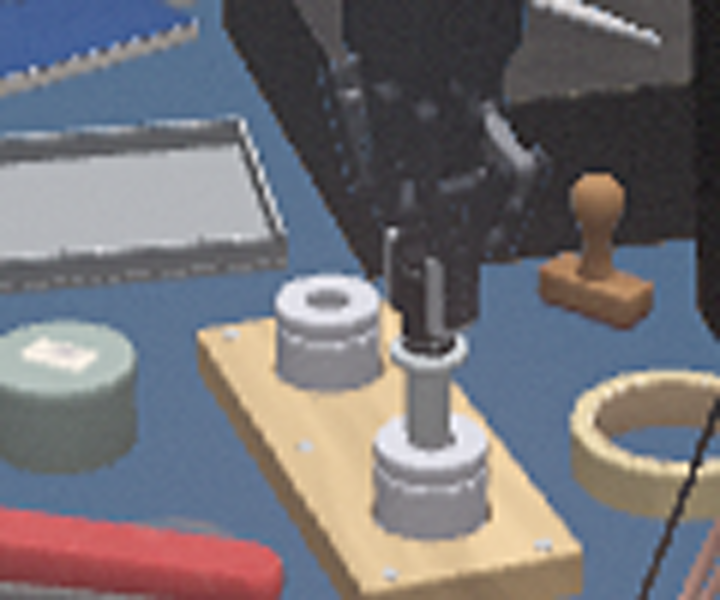

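View pics/w7.png

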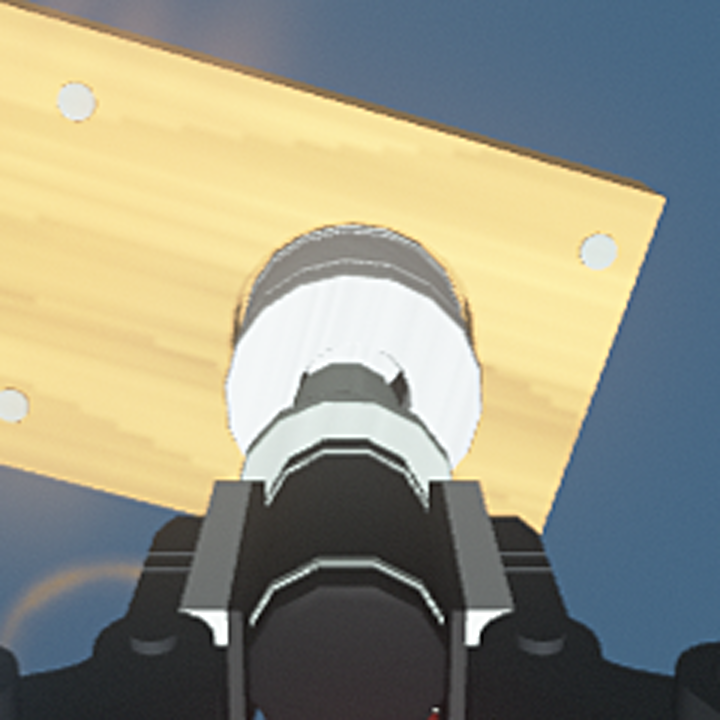

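>>> carry_out --moves '[0,0,0.13,0.03,0,0,0.2,0.13,0.03,0,0,0.4,0.13,0.03,0,0,0.5,0.13,0.03,0,0,0.5,0.13,0.03,0]'

```text
time: 8.17
tool_pos: [0.5159, -0.0531, 0.12]
tool_rot: [-0.125, -0.696, -0.126, 0.696]
contact_force: [0.2, -0.1, -1.5]
gripper_width: 0.261
```

>>> carry_out --moves '[0,0.3,0,0,0,0,0.5,0,0,0,0,0.7,0,0,0,0,0.7,0,0,0]'

```text
time: 8.5
tool_pos: [0.5157, -0.0532, 0.1126]
tool_rot: [-0.125, -0.696, -0.126, 0.696]
contact_force: [-0.1, 0.6, -1.7]
gripper_width: 0.262
```

>>> carry_out --moves '[0,0.2,0,0,0,0,0.4,0,0,0,0,0.6,0,0,0,0,0.6,0,0,0]'

```text
time: 8.83
tool_pos: [0.5158, -0.0532, 0.1067]
tool_rot: [-0.125, -0.696, -0.126, 0.696]
contact_force: [-0.6, 0.4, -2.1]
gripper_width: 0.263
```

>>> carry_out --moves '[0,0.2,0,0,0,0,0.3,0,0,0,0,0.3,0,0,0]'

```text
time: 9.08
tool_pos: [0.5159, -0.0533, 0.104]
tool_rot: [-0.125, -0.696, -0.126, 0.696]
contact_force: [-0.4, -0.2, -1.1]
gripper_width: 0.263
```

>>> carry_out --moves '[0,0.2,0,0,0,0,0.4,0,0,0,0,0.6,0,0,0,0,0.8,0,0,0,0,0.8,0,0,0]'

```text
time: 9.5
tool_pos: [0.5157, -0.0532, 0.0957]
tool_rot: [-0.125, -0.696, -0.126, 0.696]
contact_force: [0.1, 0.8, -1.9]
gripper_width: 0.259
```

>>> carry_out --moves '[0,0.2,0,0,0,0,0.4,0,0,0,0,0.6,0,0,0,0,0.8,0,0,0,0,0.8,0,0,0]'

```text
time: 9.92
tool_pos: [0.5158, -0.0533, 0.0877]
tool_rot: [-0.125, -0.696, -0.126, 0.696]
contact_force: [-0.1, -1.3, -2.0]
gripper_width: 0.264
```

>>> carry_out --moves '[0,0.1,0,0,0,0,0.2,0,0,0,0,0.2,0,0,0]'

```text
time: 10.17
tool_pos: [0.516, -0.0532, 0.0861]
tool_rot: [-0.125, -0.696, -0.126, 0.696]
contact_force: [-0.4, 0.7, -2.0]
gripper_width: 0.267
```

>>> carry_out --moves '[0,0.1,0,0,0,0,0.2,0,0,0,0,0.2,0,0,0]'

```text
time: 10.42
tool_pos: [0.516, -0.0533, 0.0841]
tool_rot: [-0.125, -0.696, -0.126, 0.696]
contact_force: [0.3, 0.8, -2.0]
gripper_width: 0.263
```

>>> carry_out --moves '[0,0.1,0,0,0,0,0.1,0,0,0,0,0.1,0,0,0]'

```text
time: 10.67
tool_pos: [0.5163, -0.0533, 0.0838]
tool_rot: [0.126, 0.696, 0.125, -0.696]
contact_force: [-1.0, 1.2, 2.5]
gripper_width: 0.264
```

```bash
python3 - <<'E'
from h import *
s=status.state();print(s['tool_pos'],s['contact_force'],s['ft_torque'])
snap('side','s8.png',(225,345,140,240),6)
E
```

```text
[ 0.5162986  -0.05330237  0.08384592] [-1.03635796  1.18610791  2.49984557] [0.10551706 0.35817336 0.03426066]
```

View pics/s8.png

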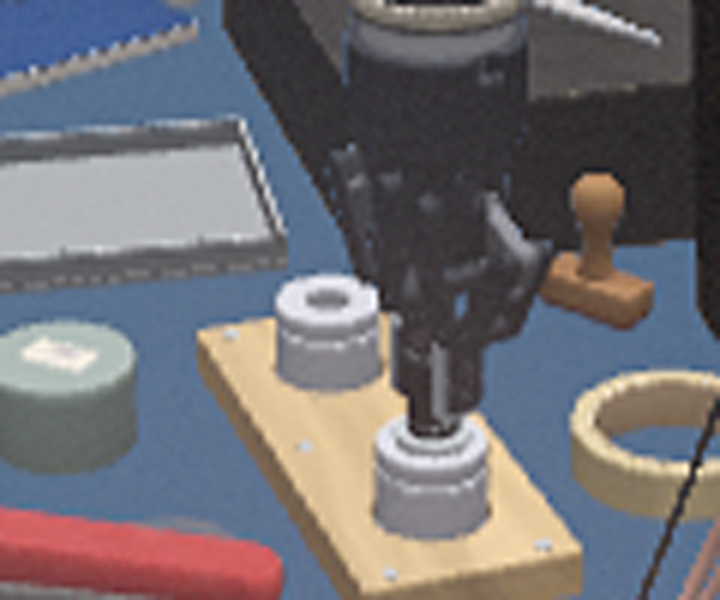

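>>> carry_out --moves '[0.6,0,0,0,0,0.6,0,0,0,0,0.6,0,0,0,0,0.6,0,0,0,0,0.6,-1,0,0,0,0.8,-4,0,0,0,1,-8,0,0,0,1,-9,0,0,0,1,-9,0,0,0]'

```text
time: 11.47
tool_pos: [0.5192, -0.054, 0.1793]
tool_rot: [0.127, 0.699, 0.124, -0.693]
contact_force: [-0.0, 0.6, -0.6]
gripper_width: 0.998
```

```bash
python3 - <<'E'
from h import *
s=status.state();print(s['tool_pos'],s['contact_force'],s['gripper_width'])
snap('side','s9.png',(225,345,140,240),6)
i=imaging.camera_info('wrist'); snap('wrist','w9.png')
print(shift([.505,.0868,.15]))
E
```

```text
[ 0.51918897 -0.05401937  0.17927725] [-0.03420113  0.58583943 -0.59843602] 0.9976209780270041
[  2.39528785 -13.53003604  -3.82576222]
```

View pics/s9.png

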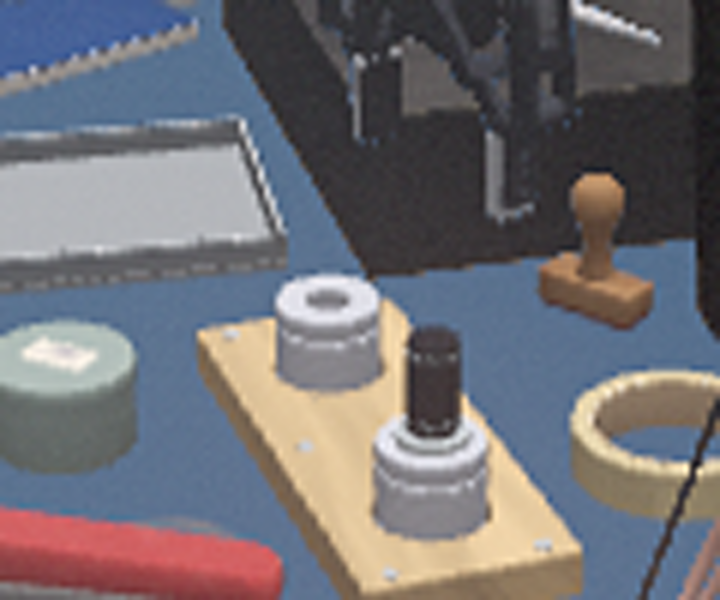

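View pics/w9.png

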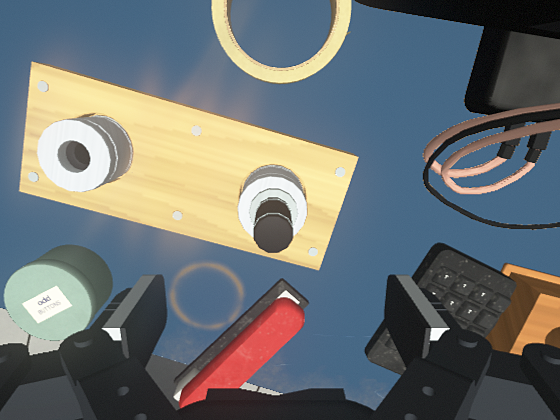

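>>> carry_out --moves '[1,0,-4,-1.1,0,1,0,-8,-2.3,0,1,0.5,-11.5,-3.3,0,1,2,-13.5,-3.86,0,1,2.4,-13.5,-3.86,0,1,2.4,-13.5,-3.86,0,1,2.4,-13.5,-3.86,0]'

```text
time: 12.15
tool_pos: [0.5042, 0.0862, 0.1477]
tool_rot: [-0.125, -0.695, -0.126, 0.697]
contact_force: [-0.2, -0.2, -0.5]
gripper_width: 0.999
```

```bash
python3 - <<'E'
from h import *
s=status.state();print(s['tool_pos'],s['contact_force'],s['gripper_width'])
i=imaging.camera_info('wrist'); snap('wrist','w10.png')
print(shift([.505,.0868,.038]))
E
```

```text
[0.50415072 0.08623512 0.14766701] [-0.15316421 -0.21474897 -0.46922899] 0.99919782300362
[11.0561195  -0.07952189 -0.06457162]
```

View pics/w10.png

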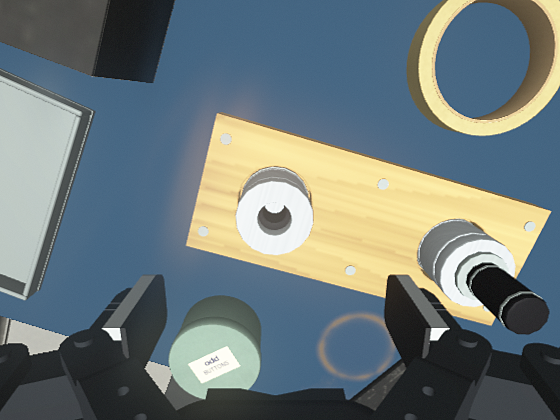

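>>> carry_out --moves '[1,4,-0.03,-0.06,0,1,7.5,-0.03,-0.06,0,1,10,-0.03,-0.06,0,1,10.9,-0.03,-0.06,0,1,10.9,-0.03,-0.06,0,1,10.9,-0.03,-0.06,0,0.3,10.9,-0.03,-0.06,0,0.3,10.9,-0.03,-0.06,0,0.3,10.9,-0.03,-0.06,0,0.3,10.9,-0.03,-0.06,0,0.3,10.9,-0.03,-0.06,0]'

```text
time: 13.12
tool_pos: [0.507, 0.0873, 0.0422]
tool_rot: [0.126, 0.697, 0.125, -0.695]
contact_force: [-0.3, 0.2, 5.4]
gripper_width: 0.557
```

```bash
python3 - <<'E'
from h import *
s=status.state();print(s['tool_pos'],s['contact_force'],s['ft_torque'],s['gripper_width'])
snap('side','s11.png',(225,345,140,240),6)
snap('wrist','w11.png')
E
```

```text
[0.50700956 0.0873111  0.04216236] [-0.25207546  0.20042031  5.43076496] [-0.0279218   0.04311479  0.01947906] 0.5571042725957842
```

View pics/s11.png

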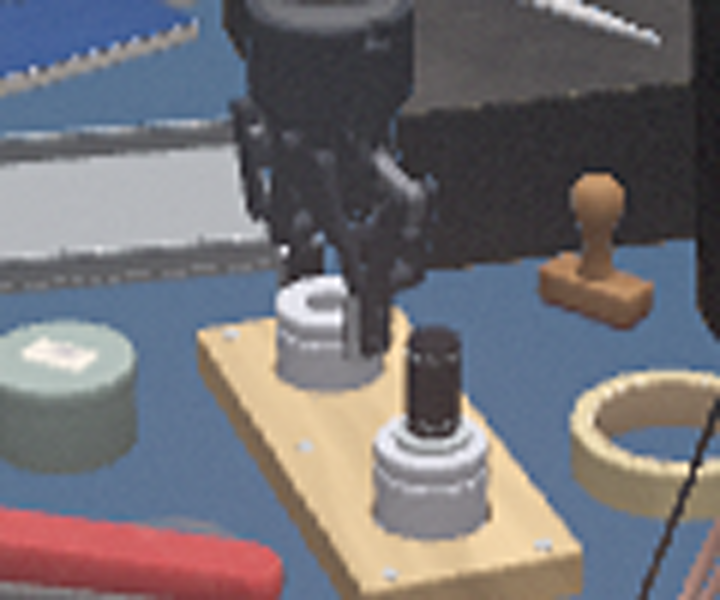

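View pics/w11.png

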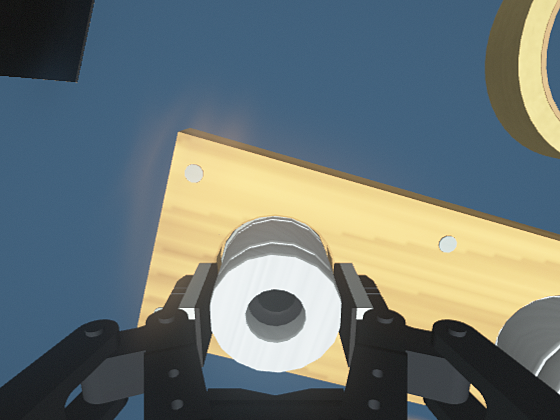

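>>> carry_out --moves '[0.3,-0.5,0,0,0,0.3,-2,0,0,0,0.3,-5,0,0,0,0.3,-9,0,0,0,0.3,-9,0,0,0,0.3,-9,0,0,0]'

```text
time: 13.72
tool_pos: [0.5071, 0.0873, 0.1329]
tool_rot: [0.126, 0.698, 0.125, -0.694]
contact_force: [-0.3, 0.3, -2.2]
gripper_width: 0.556
```

```bash
python3 - <<'E'
from h import *
s=status.state();print(s['tool_pos'],s['contact_force'],s['gripper_width'])
snap('side','s12.png',(200,340,70,220),4)
a=cv2.imread('pics/top0.png')[140:220,40:220];cv2.imwrite('pics/tb.png',cv2.resize(a,None,fx=4,fy=4))
print(shift([.43,.31,s['tool_pos'][2]]))
E
```

```text
[0.50709077 0.08728679 0.13292405] [-0.28259086  0.29730091 -2.20013803] 0.5564713730009924
[ -0.25659027 -23.50771544  -0.72169902]
```

View pics/s12.png

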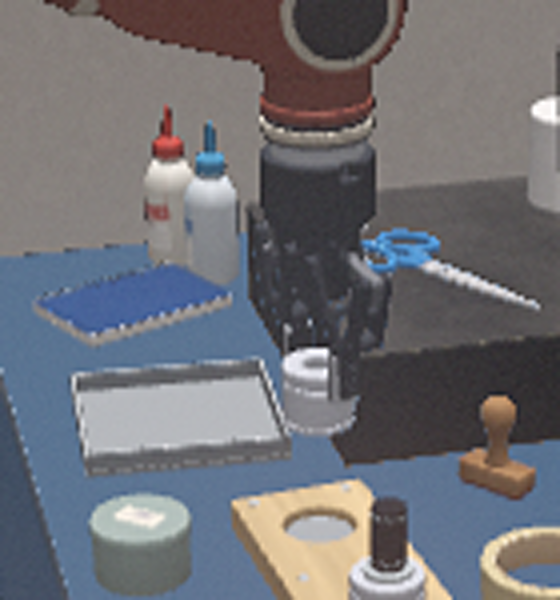

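View pics/tb.png

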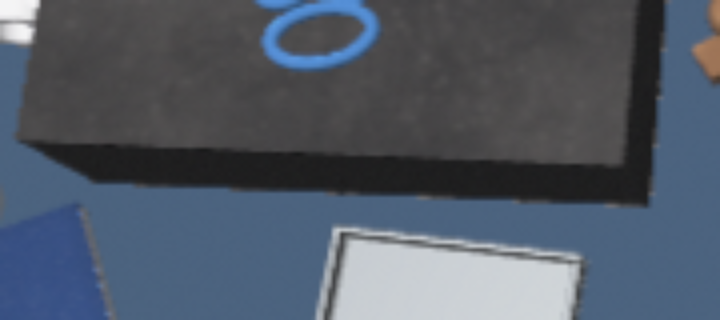

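>>> carry_out --moves '[0.3,-0.2,-3,0,0,0.3,-0.2,-7,-0.2,0,0.3,-0.2,-11,-0.3,0,0.3,-0.2,-15,-0.5,0,0.3,-0.2,-19,-0.6,0,0.3,-0.2,-22.5,-0.7,0,0.3,0,-23.5,-0.7,0,0.3,0,-23.5,-0.7,0,0.3,3,-23.5,-0.7,0,0.3,6,-23.5,-0.7,0,0.3,7,-23.5,-0.7,0,0.3,7,-23.5,-0.7,0]'

```text
time: 14.77
tool_pos: [0.4266, 0.3069, 0.055]
tool_rot: [-0.126, -0.692, -0.124, 0.7]
contact_force: [-1.2, -1.5, -2.8]
gripper_width: 0.556
```

```bash
python3 - <<'E'
from h import *
s=status.state();print(s['tool_pos'],s['contact_force'],s['gripper_width'])
snap('side','s13.png',(190,310,110,210),6)
snap('wrist','w13.png')
E
```

```text
[0.42657646 0.30690111 0.05504844] [-1.18660877 -1.53305749 -2.77378491] 0.5560673791379865
```

View pics/s13.png

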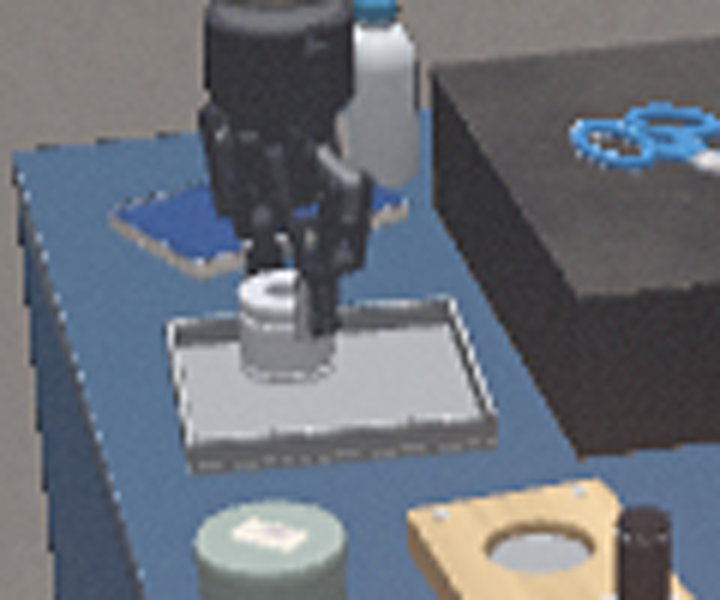

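View pics/w13.png

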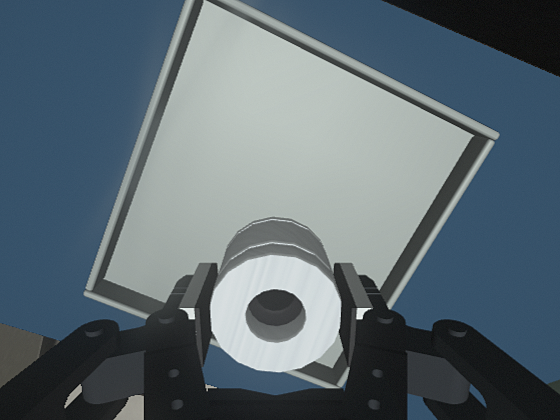

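>>> carry_out --moves '[0.3,0,-0.3,-0.5,0,0.3,0,-0.3,-1.2,0,0.3,0.5,-0.3,-1.2,0,0.3,1,-0.3,-1.2,0,0.3,1.5,-0.3,-1.2,0,0.3,1.5,-0.3,-1.2,0,0.3,1.5,-0.3,-1.2,0]'

```text
time: 15.45
tool_pos: [0.4395, 0.3165, 0.0444]
tool_rot: [-0.126, -0.695, -0.125, 0.697]
contact_force: [0.4, 0.2, -4.0]
gripper_width: 0.554
```

```bash
python3 - <<'E'
from h import *
s=status.state();print(s['tool_pos'],s['contact_force'],s['gripper_width'],rot()[:,0])
E
```

```text
[0.43952377 0.31647554 0.04440844] [ 0.44479825  0.15131521 -4.00634584] 0.553668548125967 [-1.64577204e-03 -9.05876262e-04 -9.99998235e-01]
```

Bottom at about 16 mm; lowering in stages.

>>> carry_out --moves '[0.3,0.3,0,0,0,0.3,0.6,0,0,0,0.3,0.8,0,0,0,0.3,0.9,0,0,0,0.3,0.9,0,0,0,0.3,0.9,0,0,0]'

```text
time: 15.95
tool_pos: [0.4402, 0.3168, 0.0363]
tool_rot: [-0.125, -0.696, -0.125, 0.696]
contact_force: [0.1, 0.1, -3.2]
gripper_width: 0.559
```

>>> carry_out --moves '[0.3,0.1,0,0,0,0.3,0.1,0,0,0,0.3,0.1,0,0,0]'

```text
time: 16.2
tool_pos: [0.4403, 0.3169, 0.0354]
tool_rot: [0.125, 0.696, 0.125, -0.696]
contact_force: [-0.2, 0.7, -3.6]
gripper_width: 0.553
```

>>> carry_out --moves '[0.3,0.1,0,0,0,0.3,0.1,0,0,0,0.3,0.1,0,0,0]'

```text
time: 16.45
tool_pos: [0.4402, 0.3168, 0.0342]
tool_rot: [-0.125, -0.696, -0.125, 0.696]
contact_force: [0.0, -0.1, -2.5]
gripper_width: 0.556
```

>>> carry_out --moves '[0.3,0.05,0,0,0,0.3,0.1,0,0,0,0.3,0.1,0,0,0]'

```text
time: 16.7
tool_pos: [0.4402, 0.3168, 0.0332]
tool_rot: [-0.125, -0.696, -0.125, 0.696]
contact_force: [0.4, -0.7, -2.9]
gripper_width: 0.558
```

>>> carry_out --moves '[0.3,0.05,0,0,0,0.3,0.05,0,0,0,0.3,0.05,0,0,0]'

```text
time: 16.95
tool_pos: [0.4403, 0.3169, 0.0328]
tool_rot: [0.125, 0.696, 0.125, -0.696]
contact_force: [-0.3, -0.7, -1.9]
gripper_width: 0.557
```

>>> carry_out --moves '[0.3,0.05,0,0,0,0.3,0.05,0,0,0,0.3,0.05,0,0,0]'

```text
time: 17.2
tool_pos: [0.4403, 0.3169, 0.0328]
tool_rot: [-0.126, -0.696, -0.125, 0.696]
contact_force: [-1.6, -0.3, 2.9]
gripper_width: 0.552
```

>>> carry_out --moves '[0.3,0.05,0,0,0,0.3,0.05,0,0,0,0.3,0.05,0,0,0]'

```text
time: 17.45
tool_pos: [0.4404, 0.3169, 0.0328]
tool_rot: [-0.126, -0.696, -0.125, 0.696]
contact_force: [-4.2, -1.3, 6.6]
gripper_width: 0.555
```

>>> carry_out --moves '[0.85,-0.1,0,0,0,0.85,-0.1,0,0,0,0.85,-0.1,0,0,0,0.85,-0.1,0,0,0,0.85,-2,0,0,0,0.85,-5,0,0,0,0.85,-9,0,0,0,0.85,-13,0,0,0,0.85,-16,3,5,0,0.85,-16,3,8,0,0.85,-16,3,8,0,0.85,-16,3,8,0]'

```text
time: 18.45
tool_pos: [0.3749, 0.2602, 0.193]
tool_rot: [0.125, 0.697, 0.126, -0.695]
contact_force: [0.2, -0.2, 0.1]
gripper_width: 0.854
```

```bash
python3 - <<'E'
from h import *
s=status.state();print(s['tool_pos'],s['contact_force'],s['gripper_width'])
snap('side','s14.png',(190,340,110,235),5);snap('top','t14.png');snap('wrist','w14.png')
E
```

```text
[0.37486374 0.26015007 0.19296011] [ 0.21236128 -0.21311103  0.11458129] 0.8538061316321478
```

View pics/s14.png

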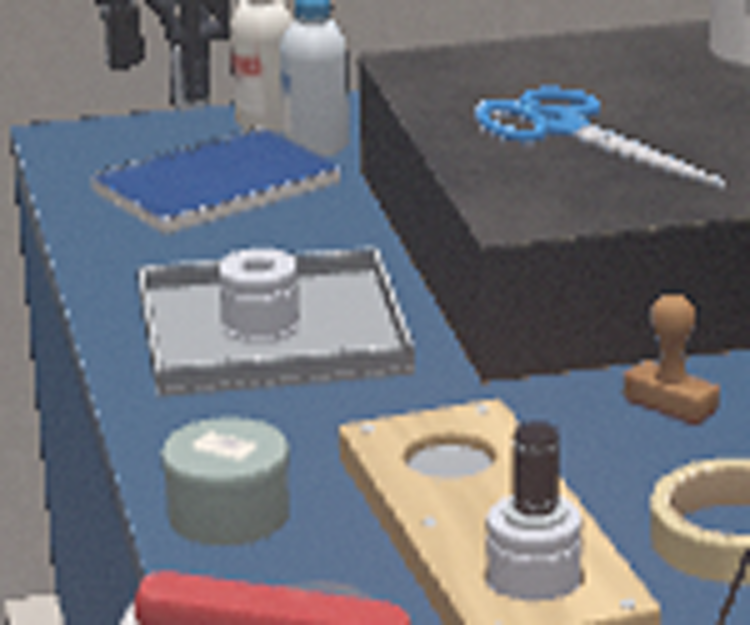

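View pics/t14.png

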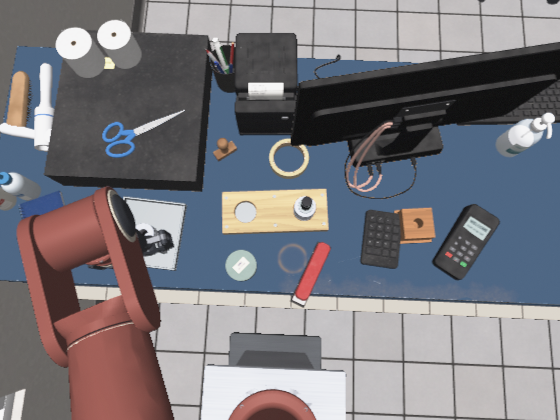

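View pics/w14.png

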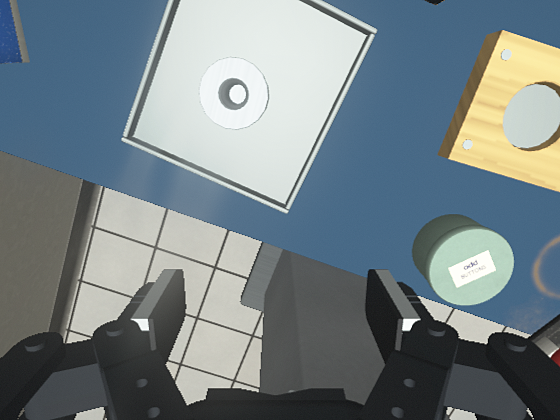

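```bash
python3 -c "
from plant import workorder,status
print(workorder.job_done(),status.state()['time'])"
```

```text
the job is handed in; nothing more can be done
the job is handed in; nothing more can be done
```

The job is done and was handed in at about 18.6 s. The left socket was the bad one: it now stands in the reject tray, and the gauge stands fully home in the right socket.

- **Left socket tried first:** the nose stopped on the liner about 28 mm above the socket's underside. The push was about 7 N, which sank the spring seat by at most 1 mm.
- **Right socket tried second:** the gauge slid in freely until its shoulder lay on the socket's face, touching with about 4.5 N. I released it there, and that socket stayed in its recess.
- **Bad socket moved:** I lifted it out of the rack and lowered it onto the tray floor in 0.5–1 mm steps. It touched with about 9 N before I let go.

**Last checks:** the final pictures show the bad socket upright inside the tray and the gauge seated upright on the right socket. The stapler, tin, tape and stamp stand where they were. The arm was clear, with contact force near zero.

**Disagreement:** the top and wrist camera calibrations differed by about 2–3 mm. I corrected for this using the relative positions in the wrist pictures before each insertion, and both went in without jamming.

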